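# Stack the last thin test plate in its tray

## Task

The blue test plate lying loose on the bench is too thin to be gripped where it lies flat. Slide it flat over the bench's right-hand edge until about a third of its length sticks out, take it there by its two long sides, and lay it (without dropping it) flat on top of the two plates in the stacking tray, between the guides and with its far end up against the back stop, so that the three lie in one even pile. Let go of it, and leave the other two plates in the tray and the tape, screwdriver and marker where they are.

Things in the scene. Friction and masses are not known exactly. Their poses are not given: they have to be found in the camera images.
- plate_centre (a point): Centre (half-way up) of the loose blue aluminium test plate: 50 mm wide (x), 150 long (y), 3 thick (z), about 75 g, flat on the bench, long axis roughly square to the bench's right-hand edge. 8 mm hole at 62 mm towards +y, the end away from the edge. Friction with the bench about 0.6: pressed from above with 3 to 10 N it can be dragged by shut fingertips.
- plate_end (a point): Middle of the end face of the loose plate that is nearer the bench's right-hand edge (75 mm from its centre towards its -y), half-way up.
- bench_edge (a point): A point on the bench's right-hand edge, at the height of its top (z = 0). The edge is straight and runs along world x at this y for all x from 0.3 to 0.95 m; beyond it (smaller y) there is free space down to the floor. The worktop is 20 mm thick.
- tray: Fixed stacking tray. Origin on the bench under the middle of the plates' place; its y points from the open end (nearer the bench's right-hand edge) to the back stop. Base top is 10 mm up: 90 mm wide from y = -29 to +81 mm, only a 30 mm wide tongue from there to y = -76 mm, so that fingers pass down beside the plates at the open end.
- tray_stop (a point): Middle of the inner face of the tray's back stop (36 mm wide), 17.5 mm above the bench, at the tray's y = +76.5 mm. Two upright sheet guides run along the tray from its y = -10 to +70 mm, inner faces 55 mm apart. Guides and stop are upright to 24 mm above the bench, then flared outwards as a lead-in to 35 mm.
- tray_place (a point): Where the centre (half-way up) of the loose plate belongs: on the tray's middle, 17.5 mm above the bench, on top of the two plates (whose pile is 6 mm high, upper face 16 mm above the bench). Axes as the tray: plate length along y. A plate whose centre is here ends 1.5 mm before the back stop.
- pile_lower_centre (a point): Centre of the lower of the two blue plates already in the tray (same size as the loose one, free to move, not fastened).
- pile_upper_centre (a point): Centre of the upper of the two blue plates already in the tray (same size, free to move, not fastened).
- tape_roll: Roll of beige tape lying flat, 106 mm across, 25 mm high; bystander.
- screwdriver: Screwdriver with red handle, 180 mm long, lying on the bench; bystander.
- marker: Marker pen, grey with black cap, 135 mm long, lying on the bench behind the tray; bystander.

How it is judged:
By the outcome, as a careful person would: the job done as asked, in the order asked, and still so for the second after the job is handed in, with the robot touching nothing.
It also fails if it takes over 48 s, if anything falls off the work surface, if the arm or the gripper's body presses on something with over 40 N, if the wrist force passes 120 N, or if a joint passes its speed limit or range.

## Robot

A 7-joint arm with a two-finger parallel gripper is mounted at the origin on a cart in front of the work surface, level with it; the furniture and walls round the work are solid. World frame = base frame: x ahead of the robot, y to its left, z up, the work surface at z = 0. Lengths are in mm, angles in degrees, forces in N, time in s.
With the tool pointing down it reaches from about 350 to 900 mm from the base axis. Payload 8.1 kg.
Tool frame: the origin (TCP) lies midway between the tips of the shut fingers; the grasp point (between the pads) lies 19 mm behind it (env.pinch_z is the distance from the TCP to the grasp point, in mm); z points along the fingers, y is the line along which they close (so a half turn about z gives the same grasp; the last joint's range is limited). The gripper opens to 85 mm and grips with 20 to 120 N. Pads are 22 mm wide; open, the fingers measure 114 mm over their backs; the gripper's body (76 mm by 85 mm) begins 54 mm behind the grasp point. The pads swing forward as they close: fully open they stand 13 mm farther back than shut.
Start: joints at [-77.04, 24.895, 1.432, 90.138, -0.665, 64.973, -4.303], TCP at [201.845, 591.524, 231.323] pointing down, gripper open.
Joint ranges: [-149.89, 149.89], [-25.12, 119.58], [-72.63, 75.52], [4.76, 147.25], [-75.54, 255.54], [6.69, 114.76], [-157.13, 157.13]. Speed limits (degrees/s): [127.2, 127.2, 172.46, 172.46, 180, 180, 180].

## Interface

Orientations are given as [roll, pitch, yaw] about the fixed x, y, z axes, in that order (R = Rz(yaw) Ry(pitch) Rx(roll)).
In Python, from station import env gives the robot as it stands.
- The arm moves only by the tool carry_out, never from a script. Its argument "steps" is a list of rows, each a list of 5 numbers: the opening, from 0 (shut) to 1 (fully open), then the shift along the tool's x, y, z in units of 40 mm (1.0 is 40 mm), then the turn about the tool's z in units of 5 degrees (1.0 is 5 degrees). A call has exactly 10 rows; each row shifts and turns the commanded pose from where the row before left it, along the tool's axes as they then stand; what a row does not reach is not made up. A row lasts 1/10 s, in which the tool goes at most 50 mm and 8.59 degrees, less where a joint would pass 70% of its speed; a pose out of reach is approached as far as the arm can. A call is refused whole if a number of a shift passes 1 or a number of a turn 1, either way. A call with a gripper value outside its range is refused whole. The fingers move at their own pace and stop on an object; "squeeze" is the grip in N (left out, the last holds). Time passes only in rows, so rows that do not move let the fingers close, or fill a call up. It gives the time, the measured TCP pose, the force, the opening and the grip force at its end, in the units of the state.
- env.get_obs(): the state, without advancing time (a new reading comes with each control period).
- env.snapshot(name): name is "scene" or "top" or "wrist"; returns a dict with "color" (420x560x3 uint8, red, green, blue), "intrinsics" (3x3 intrinsics, pixels), "R" (3x3) and "t" (3): a world point X has camera coordinates R X + t; the wrist camera has in their place "hand_eye" (4x4, takes a point from camera to tool coordinates, whose origin is the TCP and whose axes are the flange's). Camera axes: x right, y down, z forward; pixel columns grow to the right and rows downward; lengths in mm; the calibration is good to about 2 mm. A picture is of the moment at which its call begins: read the wrist's pose just before it. There is no depth.
- env.sign_off(): hands the job in; it is judged then, once.
The state is a dict: "clock": time; "joint_positions": joint angles; "joint_vel": joint speeds; "joint_torque": joint torques, N m; "eef_pos": TCP position; "ee_rot": TCP orientation; "force": force on the tool from outside, world axes, zero at the start; "moment": the same for the moment, N m; "grip_width": finger opening in mm; "finger_force": force on a finger pad.
Only numpy, scipy, OpenCV 4.12 (cv2) and the standard library are available. Lean on these libraries where they do the work, as an engineer would, in place of code of your own. Each camera call takes 0.05 s, during which the arm holds its last target. There are 200 camera calls.

## Working session

There is one attempt and no reset: what is moved stays moved. The work goes in short steps, Python scripts to look and compute and a tool call to move; the robot and the scene stay as the last step left them, time stands still between calls to the robot, and variables do not carry over. Pictures are saved under pics/ and viewed, at most 10 in all, crops included, and the job is handed in when it is done.

Besides the shell and the picture viewer there is one more tool, called after "Call:" as name(argument=value, ...), one argument or row to a line, values as JSON. carry_out: Moves the arm, as the interface text tells. Its arguments: {"type":"object","properties":{"steps":{"type":"array"},"squeeze":{"type":"number"}},"required":["steps"]}

```bash
mkdir -p pics; cat > h.py <<'E'
import numpy as np, cv2
from station import env
def snap(n,f):
    o=env.get_obs(); s=env.snapshot(n); cv2.imwrite('pics/'+f,cv2.cvtColor(s['color'],cv2.COLOR_RGB2BGR)); np.savez('pics/'+f+'.npz',**s); return o,s
def ray(s,px,z,o=None):
    K=np.array(s['intrinsics']); px=np.atleast_2d(px).astype(float)
    d=np.c_[px,np.ones(len(px))]@np.linalg.inv(K).T
    if 'R' in s: R=np.array(s['R']).T; c=-R@np.array(s['t'])
    else:
        from scipy.spatial.transform import Rotation as Ro
        H=np.array(s['hand_eye']); T=np.eye(4); T[:3,:3]=Ro.from_euler('xyz',o['ee_rot'],degrees=True).as_matrix(); T[:3,3]=o['eef_pos']
        M=T@H; R=M[:3,:3]; c=M[:3,3]
    w=d@R.T
    return c+w*((z-c[2])/w[:,2])[:,None]
E
python3 - <<'E'
from h import *
for n in('top','scene'):
    o,s=snap(n,n+'1.png'); print(n,s['color'].shape,np.round(-np.array(s['R']).T@s['t']))
print({k:np.round(v,2) for k,v in o.items()},env.pinch_z)
E
```

```text
top (420, 560, 3) [ 417.  113. 1298.]
scene (420, 560, 3) [ 123. -884.  616.]
{'clock': np.float64(0.05), 'joint_positions': array([-77.04,  24.93,   1.43,  90.19,  -0.67,  64.97,  -4.3 ]), 'joint_vel': array([-0.04, -0.05, -0.01, -0.07,  0.01,  0.16, -0.01]), 'joint_torque': array([ 0.000e+00, -6.724e+01,  1.030e+00, -3.173e+01,  2.000e-02,
        1.000e-02, -0.000e+00]), 'eef_pos': array([201.71, 591.05, 230.57]), 'ee_rot': array([-1.7992e+02,  1.0000e-02,  1.6116e+02]), 'force': array([-0.03, -0.22, -0.  ]), 'moment': array([ 0.07, -0.  ,  0.05]), 'finger_force': np.float64(0.0), 'grip_width': np.float64(85.12)} 18.700000000000003
```

View pics/top1.png

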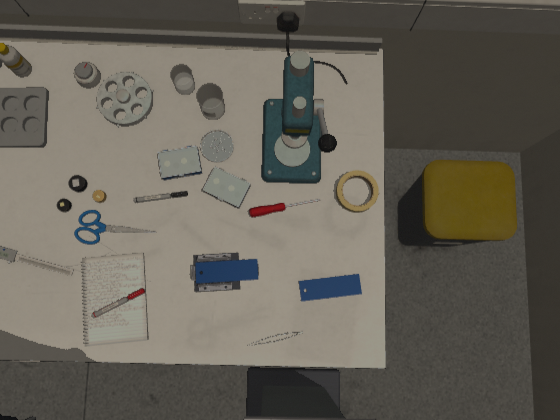

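View pics/scene1.png

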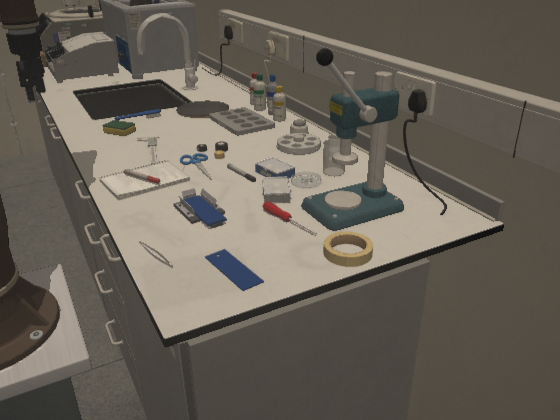

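The top view shows the loose plate at about (330,288), the tray with its pile at (225,271), and the bench edge near column 385. Image right is -y and image up is +x. The scene view agrees: the loose plate is at (234,268) and the tray at (203,210).

```bash
python3 - <<'E'
from h import *
for n in('top','scene'):
    s=dict(np.load(f'pics/{n}1.png.npz')); hsv=cv2.cvtColor(s['color'],cv2.COLOR_RGB2HSV)
    m=cv2.inRange(hsv,(105,120,50),(125,255,255)); 
    cs=sorted(cv2.findContours(m,0,cv2.CHAIN_APPROX_NONE)[0],key=cv2.contourArea)[-4:]
    for c in cs:
        a=cv2.contourArea(c)
        if a<600: continue
        for z in (3,19) if n=='scene' else (3,16):
            p=ray(s,c[:,0],z)[:,:2].astype(np.float32); r=cv2.minAreaRect(p)
            print(n,z,a,np.round(r[0],1),np.round(r[1],1),round(r[2],1)); print(np.round(cv2.boxPoints(r),1).tolist())
s=dict(np.load('pics/top1.png.npz')); g=cv2.cvtColor(s['color'],cv2.COLOR_RGB2GRAY).astype(int)
for r in (230,250,270,310,340):
    d=np.diff(g[r,370:400]); c=370+d.argmin()+.5; print(r,c,d.min(),np.round(ray(s,[c,r],0),1))
print(g[290,375:395])
b=cv2.resize(s['color'][240:310,180:370],None,fx=4,fy=4,interpolation=cv2.INTER_CUBIC)
cv2.imwrite('pics/crop1.png',cv2.cvtColor(b,cv2.COLOR_RGB2BGR))
E
```

```text
top 3 1069.0 [461.  -42.3] [ 46.8 147.8] 8.3
[[427.29998779296875, 27.399999618530273], [448.5, -118.80000305175781], [494.79998779296875, -112.0999984741211], [473.6000061035156, 34.099998474121094]]
top 16 1069.0 [460.6 -40.8] [ 46.3 146.3] 8.3
[[427.1000061035156, 28.299999237060547], [448.1000061035156, -116.5], [494.0, -109.80000305175781], [473.0, 34.900001525878906]]
top 3 1166.0 [494.4 212.1] [ 50.5 150.4] 5.3
[[462.29998779296875, 284.6000061035156], [476.1000061035156, 134.8000030517578], [526.5, 139.5], [512.5999755859375, 289.29998779296875]]
top 16 1166.0 [493.6 211.1] [ 50.  148.9] 5.3
[[461.8999938964844, 282.8999938964844], [475.6000061035156, 134.60000610351562], [525.4000244140625, 139.1999969482422], [511.70001220703125, 287.5]]
230 384.5 -45 [[ 606.5 -179.1    0. ]]
250 384.5 -47 [[ 556.2 -178.7    0. ]]
270 384.5 -68 [[ 506.4 -178.2    0. ]]
310 384.5 -85 [[ 408.8 -177.4    0. ]]
340 384.5 -59 [[ 337.2 -176.8    0. ]]
[147 147 147 147 147 148 148 149 147 147  81  70  72  75  77  74  69  71
  73  72]
```

View pics/crop1.png

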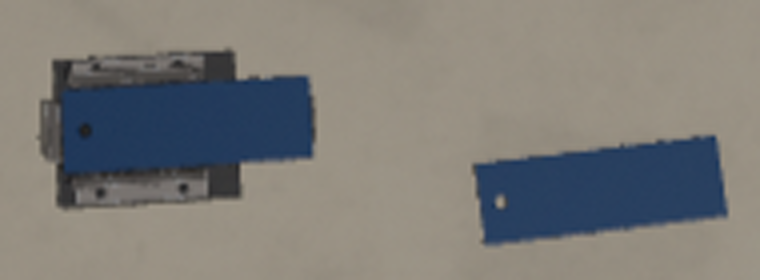

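The loose plate is centred near (461,-42) with yaw 8.3°. The pile is near (494,211) with yaw 5.3°, and the edge is at y≈-178. First I'll move over the tray and look with the wrist camera.

```bash
cat >> h.py <<'E'
def plan(pos,yaw,n,op,start=None):
    """rows from the measured (or given) pose, straight, tool down; yaw world degrees"""
    if start is None: o=env.get_obs(); start=(o['eef_pos'],o['ee_rot'][2])
    p,w=np.array(start[0],float),start[1]; out=[]
    for i in range(1,n+1):
        d=(np.array(pos)-p)/(n-i+1); dw=(yaw-w)/(n-i+1); a=np.radians(w)
        x=np.array([np.cos(a),np.sin(a),0]); y=np.array([np.sin(a),-np.cos(a),0])
        r=np.round([x@d/40,y@d/40,-d[2]/40,-dw/5],2); out.append([op]+r.tolist())
        p=p+40*(r[0]*x+r[1]*y)+[0,0,-40*r[2]]; w-=5*r[3]
    print(out)
E
python3 - <<'E'
from h import *
plan((470,130,231),97,20,0)
E
```

```text
[[0, -0.5, -0.44, -0.0, 0.64], [0, -0.53, -0.41, -0.0, 0.64], [0, -0.55, -0.38, -0.0, 0.64], [0, -0.57, -0.35, -0.0, 0.64], [0, -0.59, -0.31, -0.0, 0.64], [0, -0.6, -0.28, -0.0, 0.64], [0, -0.62, -0.25, -0.0, 0.64], [0, -0.63, -0.21, -0.0, 0.64], [0, -0.64, -0.18, -0.0, 0.64], [0, -0.65, -0.14, -0.0, 0.64], [0, -0.66, -0.1, -0.0, 0.64], [0, -0.66, -0.07, -0.0, 0.64], [0, -0.67, -0.03, -0.0, 0.64], [0, -0.67, 0.01, -0.0, 0.64], [0, -0.67, 0.05, -0.0, 0.65], [0, -0.66, 0.08, -0.0, 0.64], [0, -0.66, 0.12, -0.0, 0.65], [0, -0.65, 0.16, -0.0, 0.64], [0, -0.63, 0.19, -0.01, 0.65], [0, -0.63, 0.22, -0.0, 0.64]]
```

Call:
carry_out(
  steps=[
    [0,-0.5,-0.44,0,0.64],
    [0,-0.53,-0.41,0,0.64],
    [0,-0.55,-0.38,0,0.64],
    [0,-0.57,-0.35,0,0.64],
    [0,-0.59,-0.31,0,0.64],
    [0,-0.6,-0.28,0,0.64],
    [0,-0.62,-0.25,0,0.64],
    [0,-0.63,-0.21,0,0.64],
    [0,-0.64,-0.18,0,0.64],
    [0,-0.65,-0.14,0,0.64],
  ],
)

```text
clock: 1.1
eef_pos: [336.6, 359.1, 231.3]
ee_rot: [180.0, -0.0, 128.9]
force: [0.4, 0.0, 0.0]
grip_width: -0.3
finger_force: 0.0
```

Call:
carry_out(
  steps=[
    [0,-0.66,-0.1,0,0.64],
    [0,-0.66,-0.07,0,0.64],
    [0,-0.67,-0.03,0,0.64],
    [0,-0.67,0.01,0,0.64],
    [0,-0.67,0.05,0,0.65],
    [0,-0.66,0.08,0,0.64],
    [0,-0.66,0.12,0,0.65],
    [0,-0.65,0.16,0,0.64],
    [0,-0.63,0.19,0,0.65],
    [0,-0.63,0.22,0,0.64],
  ],
)

```text
clock: 2.1
eef_pos: [470.5, 128.2, 231.4]
ee_rot: [180.0, -0.0, 96.7]
force: [0.2, 0.6, 0.7]
grip_width: 0.1
finger_force: 0.0
```

```bash
python3 - <<'E'
from h import *
env.snapshot('top');env.snapshot('top')
o,s=snap('wrist','w1.png'); print(o['eef_pos'],o['ee_rot'],o['joint_positions'],o['force'],o['clock']); print(np.round(s['hand_eye'],3))
E
```

```text
[471.6049299  125.63839696 231.57109727] [1.79936209e+02 7.31731868e-02 9.64809223e+01] [-43.44275704  12.22753466  26.82430395 110.36458375  -6.31756789
  58.79552496  -7.38518897] [ 0.14253572 -0.08483157  0.08864005] 2.2
[[-1.00000e-03 -9.65000e-01 -2.61000e-01  6.59020e+01]
 [ 1.00000e+00 -1.00000e-03  0.00000e+00  2.77000e-01]
 [-0.00000e+00 -2.61000e-01  9.65000e-01 -1.43069e+02]
 [ 0.00000e+00  0.00000e+00  0.00000e+00  1.00000e+00]]
```

View pics/w1.png

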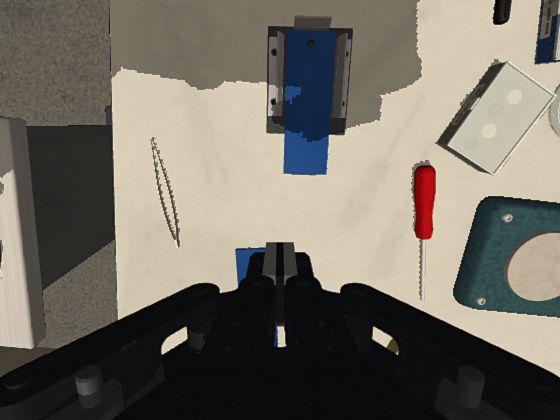

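The wrist view shows the pile at columns 284–328 and rows 28–174. The tray base spans (267–352, 27–134), the stop is at the top near (312,22), and the loose plate's far end is at (250,250). Next I'll measure these edges.

```bash
python3 - <<'E'
from h import *
s=dict(np.load('pics/w1.png.npz')); o=dict(eef_pos=[471.6,125.64,231.57],ee_rot=[179.936,.073,96.481])
im=s['color']; hsv=cv2.cvtColor(im,cv2.COLOR_RGB2HSV)
m=cv2.inRange(hsv,(100,120,30),(125,255,255)); m[:,:240]=0; m[190:]=0;m[:,400:]=0
L,R=[],[]
for r in range(40,172,4):
    c=np.where(m[r,270:350])[0]+270; L.append((c.min()-.5,r));R.append((c.max()+.5,r))
for nm,P in(('L',L),('R',R)):
    w=ray(s,P,16,o)[:,:2]; k=np.polyfit(w[:,1],w[:,0],1); k=np.polyfit(w[abs(np.polyval(k,w[:,1])-w[:,0])<1,1],w[abs(np.polyval(k,w[:,1])-w[:,0])<1,0],1)
    print(nm,'yaw',-np.degrees(np.arctan(k[0])),'x at y=140,211,280',np.polyval(k,[140,211,280]).round(1))
rows=np.where(m[:,306])[0]; print('rows',rows.min(),rows.max(),ray(s,[[306,rows.min()-.5],[306,rows.max()+.5]],16,o).round(1))
# loose plate near end corners
m2=cv2.inRange(hsv,(100,120,30),(125,255,255));c=np.argwhere(m2[235:300,225:250]); r0=c[c[:,1]>12][:,0].min()+235; print('loose far end px row',r0,ray(s,[[245,r0]],3,o).round(1))
b=cv2.resize(im[5:190,245:375],None,fx=4,fy=3,interpolation=cv2.INTER_CUBIC); b=cv2.convertScaleAbs(b,alpha=1.6,beta=20)
cv2.imwrite('pics/c2.png',cv2.cvtColor(b,cv2.COLOR_RGB2BGR))
E
```

```text
L yaw 5.202987529447001 x at y=140,211,280 [475.1 468.6 462.3]
R yaw 4.626466909156294 x at y=140,211,280 [524.3 518.5 513. ]
rows 31 173 [[481.9 285.5  16. ]
 [502.  137.5  16. ]]
loose far end px row 249 [[438.5  29.7   3. ]]
```

View pics/c2.png

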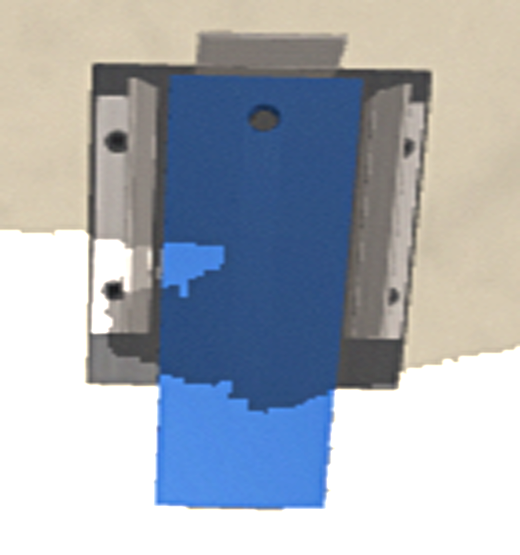

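```bash
python3 - <<'E'
from h import *
s=dict(np.load('pics/w1.png.npz')); o=dict(eef_pos=[471.6,125.64,231.57],ee_rot=[179.936,.073,96.481])
q=np.array([[92,65],[430,70],[398,388],[88,383]])*[1/4,1/3]+[245,5]
w=ray(s,q,10,o)[:,:2]; print(w.round(1)); f=(w[0]+w[1])/2; n=(w[2]+w[3])/2; d=f-n; print(np.linalg.norm(d),'yaw',np.degrees(np.arctan2(-d[0],d[1])),'origin',n+d*29/110)
plan((459.5,-32,20),98.3,10,0)
E
```

```text
[[442.  286.2]
 [530.5 294.7]
 [540.3 186.3]
 [452.  178.2]]
108.63845472224679 yaw 5.227932023815871 origin [493.53363813 210.77206592]
[[0, -0.39, -0.07, 0.53, -0.03], [0, -0.39, -0.08, 0.53, -0.03], [0, -0.39, -0.08, 0.53, -0.03], [0, -0.39, -0.08, 0.53, -0.03], [0, -0.39, -0.08, 0.53, -0.03], [0, -0.4, -0.08, 0.53, -0.03], [0, -0.39, -0.08, 0.53, -0.04], [0, -0.39, -0.08, 0.52, -0.03], [0, -0.4, -0.08, 0.53, -0.04], [0, -0.39, -0.08, 0.52, -0.03]]
```

Call:
carry_out(
  steps=[
    [0,-0.39,-0.07,0.53,-0.03],
    [0,-0.39,-0.08,0.53,-0.03],
    [0,-0.39,-0.08,0.53,-0.03],
    [0,-0.39,-0.08,0.53,-0.03],
    [0,-0.39,-0.08,0.53,-0.03],
    [0,-0.4,-0.08,0.53,-0.03],
    [0,-0.39,-0.08,0.53,-0.04],
    [0,-0.39,-0.08,0.52,-0.03],
    [0,-0.4,-0.08,0.53,-0.04],
    [0,-0.39,-0.08,0.52,-0.03],
  ],
)

```text
clock: 3.25
eef_pos: [459.5, -29.2, 19.3]
ee_rot: [180.0, -0.0, 98.7]
force: [0.7, 0.1, 0.2]
grip_width: -0.1
finger_force: 0.0
```

Call:
carry_out(
  steps=[
    [0,0,0,0.1,0],
    [0,0,0,0.08,0],
    [0,0,0,0.06,0],
    [0,0,0,0.05,0],
    [0,0,0,0.05,0],
    [0,0,0,0.03,0],
    [0,0,0,0.03,0],
    [0,0,0,0.02,0],
    [0,0,0,0,0],
    [0,0,0,0,0],
  ],
)

```text
clock: 4.25
eef_pos: [459.7, -29.4, 3.3]
ee_rot: [180.0, -0.0, 98.6]
force: [0.5, 0.4, 0.7]
grip_width: -0.2
finger_force: 0.0
```

Call:
carry_out(
  steps=[
    [0,0,0,0.01,0],
    [0,0,0,0.01,0],
    [0,0,0,0.01,0],
    [0,0,0,0.01,0],
    [0,0,0,0,0],
    [0,0,0,0,0],
    [0,0,0,0,0],
    [0,0,0,0,0],
    [0,0,0,0,0],
    [0,0,0,0,0],
  ],
)

```text
clock: 5.25
eef_pos: [459.8, -29.4, 3.0]
ee_rot: [179.9, -0.0, 98.6]
force: [-5.8, 1.7, 26.6]
grip_width: -0.4
finger_force: 13.6
```

Call:
carry_out(
  steps=[
    [0,0,0,-0.02,0],
    [0,0,0,-0.005,0],
    [0,0,0,0,0],
    [0,0,0,0,0],
    [0,-0.05,-0.008,0,0],
    [0,-0.1,-0.015,0,0],
    [0,-0.1,-0.015,0,0],
    [0,-0.1,-0.015,0,0],
    [0,-0.1,-0.015,0,0],
    [0,-0.1,-0.015,0,0],
  ],
)

```text
clock: 6.25
eef_pos: [460.4, -50.5, 3.0]
ee_rot: [179.9, -0.1, 98.7]
force: [0.1, 5.2, 8.2]
grip_width: 0.2
finger_force: 4.2
```

Call:
carry_out(
  steps=[
    [0,-0.13,-0.02,0,0],
    [0,-0.13,-0.02,0,0],
    [0,-0.13,-0.02,0,0],
    [0,-0.13,-0.02,0,0],
    [0,-0.13,-0.02,0,0],
    [0,-0.13,-0.02,0,0],
    [0,-0.13,-0.02,0,0],
    [0,-0.13,-0.02,0,0],
    [0,-0.13,-0.02,0,0],
    [0,0,0,0,0],
  ],
)

```text
clock: 7.25
eef_pos: [460.3, -99.1, 3.0]
ee_rot: [179.9, -0.0, 98.6]
force: [0.0, -0.1, 8.3]
grip_width: 0.1
finger_force: 4.0
```

```bash
cat >> h.py <<'E'
def blue(s,z,o=None,amin=300):
    m=cv2.inRange(cv2.cvtColor(s['color'],cv2.COLOR_RGB2HSV),(105,120,40),(125,255,255))
    for c in cv2.findContours(m,0,cv2.CHAIN_APPROX_NONE)[0]:
        if cv2.contourArea(c)>amin:
            r=cv2.minAreaRect(ray(s,c[:,0],z,o)[:,:2].astype(np.float32)); print(np.round(r[0],1),np.round(r[1],1),round(r[2],1),np.round(cv2.boxPoints(r)).tolist())
E
python3 - <<'E'
from h import *
o,s=snap('top','t2.png'); blue(s,3); print(o['eef_pos'],o['force'])
o,s=snap('scene','s2.png')
E
```

```text
[454.5 -62.9] [46.6 47.8] 10.0 [[427.0, -43.0], [436.0, -90.0], [482.0, -82.0], [473.0, -35.0]]
[494.3 212. ] [ 50.6 150.3] 5.0 [[462.0, 285.0], [476.0, 135.0], [526.0, 139.0], [513.0, 289.0]]
[460.3126334  -99.09256487   3.04388641] [ 0.03931668 -0.0690352   8.26229343]
```

View pics/s2.png

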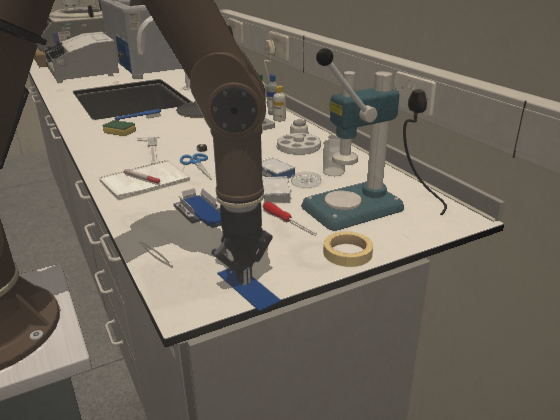

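The scene view shows the fingers at (243,278) on the plate, whose near end is reaching the edge at (262,305). It moved with the fingers and did not slip (69.7 mm). It needs about 42 mm more.

Call:
carry_out(
  steps=[
    [0,-0.13,-0.02,0,0],
    [0,-0.13,-0.02,0,0],
    [0,-0.13,-0.02,0,0],
    [0,-0.13,-0.02,0,0],
    [0,-0.13,-0.02,0,0],
    [0,-0.13,-0.02,0,0],
    [0,-0.13,-0.02,0,0],
    [0,-0.13,-0.02,0,0],
    [0,0,0,0,0],
    [0,0,0,0,0],
  ],
)

```text
clock: 8.35
eef_pos: [460.2, -141.2, 3.0]
ee_rot: [179.9, 0.0, 98.6]
force: [0.1, 0.8, 7.3]
grip_width: 0.1
finger_force: 3.7
```

Call:
carry_out(
  steps=[
    [0,0,0,-0.1,0],
    [0,0,0,-0.3,0],
    [0,0,0,-0.6,0],
    [0,0,0,-0.8,0],
    [0,0.2,0,-0.8,0],
    [0.5,0.5,0,0,0],
    [1,0.8,0,0,0],
    [1,0.8,0,0,0],
    [1,0.5,0,0,0],
    [1,0.2,0,0,0],
  ],
)

```text
clock: 9.35
eef_pos: [441.1, -20.4, 107.2]
ee_rot: [180.0, -0.0, 98.8]
force: [0.6, -0.2, -0.6]
grip_width: 72.3
finger_force: 0.0
```

```bash
python3 - <<'E'
from h import *
o,s=snap('top','t3.png'); blue(s,3,None,200); print(o['eef_pos'],o['ee_rot'],o['force'],o['grip_width'])
o,s=snap('wrist','w3.png'); blue(s,3,o,200)
o,s=snap('scene','s3.png')
E
```

```text
[ 470.2 -210.9] [47.6 34.8] 7.4 [[444.0, -197.0], [449.0, -231.0], [496.0, -225.0], [492.0, -191.0]]
[494.3 212. ] [ 50.6 150.3] 5.0 [[462.0, 285.0], [476.0, 135.0], [526.0, 139.0], [513.0, 289.0]]
[441.0527722  -20.39329824 107.2490611 ] [ 1.79999023e+02 -4.35236541e-02  9.87711646e+01] [ 0.59533887 -0.16018723 -0.61893615] 72.26069853135161
[ 455.9 -117.5] [49.6 76.3] 8.4 [[426.0, -83.0], [437.0, -159.0], [486.0, -152.0], [475.0, -76.0]]
```

View pics/w3.png

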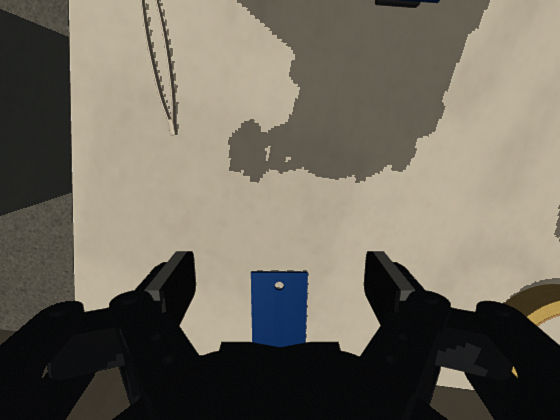

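The wrist view shows the far end of the plate at rows 270 and columns 251–308, with the hole at (279,286). Its centre is now about (461.5,-154) at yaw 8.45° with about 50 mm overhang. Next I'll go above the overhanging end.

```bash
python3 - <<'E'
from h import *
plan((469.6,-208.2,50),98.45,10,1)
E
```

```text
[[1, -0.47, -0.0, 0.14, 0.0], [1, -0.47, -0.0, 0.14, 0.0], [1, -0.47, -0.0, 0.14, 0.0], [1, -0.47, -0.0, 0.14, 0.01], [1, -0.47, -0.0, 0.14, 0.0], [1, -0.47, -0.0, 0.15, 0.01], [1, -0.47, -0.0, 0.14, 0.0], [1, -0.47, -0.0, 0.15, 0.01], [1, -0.46, -0.0, 0.14, 0.0], [1, -0.47, -0.0, 0.15, 0.01]]
```

Call:
carry_out(
  steps=[
    [1,-0.5,0,0.14,0],
    [1,-0.6,0,0.15,0.01],
    [1,-0.6,0,0.15,0.01],
    [1,-0.6,0,0.15,0.01],
    [1,-0.6,0,0.15,0.01],
    [1,-0.6,0,0.15,0],
    [1,-0.6,0,0.15,0],
    [1,-0.4,0,0.15,0],
    [1,-0.18,0,0.15,0],
    [1,0,0,0.1,0],
  ],
)

```text
clock: 10.5
eef_pos: [468.6, -209.5, 48.7]
ee_rot: [-180.0, 0.0, 98.2]
force: [0.7, 0.9, -0.8]
grip_width: 85.5
finger_force: 0.0
```

```bash
python3 - <<'E'
from h import *
env.snapshot('top');
o,s=snap('wrist','w4.png'); blue(s,3,o,200); print(o['eef_pos'],o['ee_rot'],o['grip_width'])
plan((469.6,-208.2,-5.5),98.45,10,1)
E
```

```text
[ 461.2 -154.1] [ 50. 149.] 8.4 [[426.0, -84.0], [447.0, -231.0], [497.0, -224.0], [475.0, -77.0]]
[ 468.37805153 -208.02509496   48.18593088] [-1.79931070e+02 -2.38296491e-02  9.83166920e+01] 85.46133302376685
[[1, -0.0, 0.0, 0.13, -0.0], [1, -0.0, 0.0, 0.14, -0.0], [1, -0.0, 0.0, 0.13, -0.0], [1, -0.0, 0.0, 0.14, -0.0], [1, -0.0, 0.0, 0.13, -0.0], [1, -0.01, 0.0, 0.14, -0.0], [1, -0.0, 0.01, 0.13, -0.0], [1, -0.01, 0.0, 0.14, -0.0], [1, -0.0, 0.01, 0.13, -0.01], [1, -0.01, 0.0, 0.14, -0.0]]
```

View pics/w4.png

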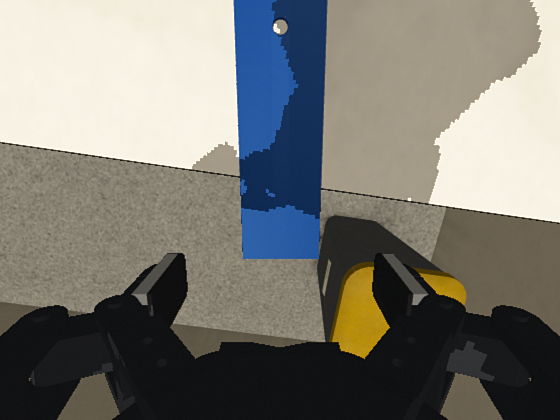

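The wrist view shows the whole plate, with its end at row 259 between columns 243 and 320. It sits centrally between the open fingers and overhangs the edge line (rows 143–222). Descend, then close.

Call:
carry_out(
  steps=[
    [1,0,0.02,0.15,0],
    [1,0,0,0.2,0],
    [1,0,0,0.2,0],
    [1,0,0,0.2,0],
    [1,0,0,0.2,0],
    [1,0,0,0.2,0],
    [1,0,0,0.13,0],
    [1,0,0,0.08,0],
    [1,0,0,0,0],
    [1,0,0,0,0],
  ],
)

```text
clock: 11.6
eef_pos: [470.1, -207.5, -5.2]
ee_rot: [180.0, 0.0, 98.4]
force: [-0.3, 0.7, -0.0]
grip_width: 85.6
finger_force: 0.0
```

Call:
carry_out(
  steps=[
    [0.65,0,0,0.01,0],
    [0.62,0,0,0,0],
    [0.6,0,0,0,0],
    [0.5,0,0,0,0],
    [0.4,0,0,0,0],
    [0.2,0,0,0,0],
    [0,0,0,0,0],
    [0,0,0,0,0],
    [0,0,0,0,0],
    [0,0,0,0,0],
  ],
  squeeze=50,
)

```text
clock: 12.6
eef_pos: [470.0, -207.5, -5.7]
ee_rot: [180.0, 0.0, 98.4]
force: [-0.2, -0.5, 4.2]
grip_width: 47.7
finger_force: 50.9
```

```bash
python3 - <<'E'
from h import *
o,s=snap('wrist','w5.png'); blue(s,3,o,200); print(o['eef_pos'],o['ee_rot'],o['grip_width'],o['finger_force'],o['force'],o['moment'])
E
```

```text
[ 462.9 -162.5] [ 50.3 131.4] 9.2 [[428.0, -102.0], [449.0, -231.0], [498.0, -223.0], [477.0, -94.0]]
[ 470.0402391  -207.46323112   -5.6602642 ] [1.79991058e+02 2.84522914e-03 9.84057750e+01] 47.68620515212634 50.852147340774536 [-0.17064979 -0.45405784  4.16733077] [0.12422848 0.09385311 0.03123554]
```

Call:
carry_out(
  steps=[
    [0,0,0,-0.05,0],
    [0,0,0,-0.1,0],
    [0,0,0,-0.15,0],
    [0,0,0,-0.15,0],
    [0,0,0,-0.15,0],
    [0,0,0,-0.15,0],
    [0,0,0,-0.15,0],
    [0,0,0,-0.1,0],
    [0,0,0,0,0],
    [0,0,0,0,0],
  ],
)

```text
clock: 13.65
eef_pos: [470.0, -207.4, 34.3]
ee_rot: [180.0, -0.0, 98.4]
force: [0.4, -0.2, 0.1]
grip_width: 47.7
finger_force: 51.4
```

```bash
python3 - <<'E'
from h import *
o,s=snap('wrist','w6.png'); blue(s,o['eef_pos'][2]+8.7,o,200); print(o['eef_pos'],o['ee_rot'],o['grip_width'],o['finger_force'],o['force'],o['moment'])
o,s=snap('scene','s6.png'); cv2.imwrite('pics/s6c.png',cv2.cvtColor(cv2.resize(s['color'][190:340,180:340],None,fx=4,fy=4,interpolation=cv2.INTER_CUBIC)[:600],cv2.COLOR_RGB2BGR))
E
```

```text
[ 463.  -162.6] [ 50.  131.6] 9.1 [[428.0, -102.0], [449.0, -231.0], [498.0, -224.0], [477.0, -94.0]]
[ 469.96319562 -207.37873509   34.33298845] [ 1.79991817e+02 -1.31224576e-03  9.84085448e+01] 47.699637294915476 51.43727123737335 [ 0.3983762  -0.20946833  0.06894717] [-0.08968987 -0.01810909  0.00689338]
```

View pics/s6c.png

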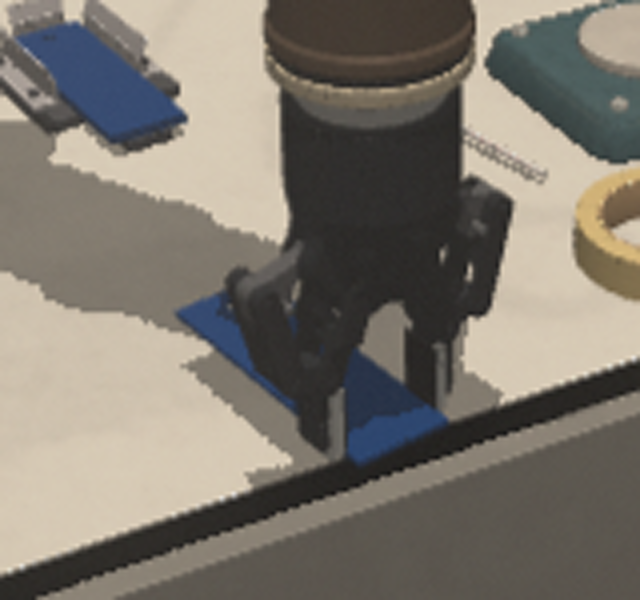

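The crop shows the plate held level, clear of the bench, gripped at its near end (about (390,430)). Next I'll measure how it sits in the tool frame.

```bash
cat >> h.py <<'E'
def held(s,o,z):
    """held plate: side fits and near end, in world and relative to TCP"""
    m=cv2.inRange(cv2.cvtColor(s['color'],cv2.COLOR_RGB2HSV),(100,120,30),(125,255,255))
    n,l,st,_=cv2.connectedComponentsWithStats(m); m=l==1+st[1:,4].argmax()
    rr=np.where(m.any(1))[0]; k=[]
    for f in (lambda c:c.min()-.5,lambda c:c.max()+.5):
        w=ray(s,[(f(np.where(m[r])[0]),r) for r in range(rr[0]+3,min(rr[-1]-20,240),3)],z,o)[:,:2]
        p=np.polyfit(w[:,1],w[:,0],1); e=abs(np.polyval(p,w[:,1])-w[:,0]); k.append(np.polyfit(w[e<.7,1],w[e<.7,0],1))
    k=np.mean(k,0) if 1 else k; cols=np.where(m[rr[-1]-12])[0]; c=int(cols.mean()); r=np.where(m[:,c])[0].max()+.5
    e=ray(s,[c,r],z,o)[0]; yaw=-np.degrees(np.arctan(k[0])); u=np.array([-np.sin(np.radians(yaw)),np.cos(np.radians(yaw))])
    en=np.array([np.polyval(k,e[1]),e[1]]); C=en+75*u; print('yaw',yaw,'end',en,'centre',C,'rows',rr[0],rr[-1])
    a=np.radians(o['ee_rot'][2]); d=C-o['eef_pos'][:2]; print('rel tool x,y',d@[np.cos(a),np.sin(a)],d@[np.sin(a),-np.cos(a)],'yaw-tool',yaw-o['ee_rot'][2]+90)
E
python3 - <<'E'
from h import *
for f,o,z in(('w4',dict(eef_pos=[468.378,-208.025,48.186],ee_rot=[-179.931,-.024,98.317]),3),('w6',dict(eef_pos=[469.963,-207.379,34.333],ee_rot=[179.992,0,98.408]),43)):
    held(dict(np.load(f'pics/{f}.png.npz')),o,z)
E
```

```text
yaw 8.406158172031967 end [ 472.1148233  -228.14698251] centre [ 461.15062167 -153.95273555] rows 0 258
rel tool x,y 54.54902058467314 0.6701744761800871 yaw-tool 0.08915817203197207
yaw 9.225991968210328 end [ 473.40733973 -227.36436995] centre [ 461.38266615 -153.33459739] rows 0 305
rel tool x,y 54.71815572028009 -0.5856767834444935 yaw-tool 0.8179919682103218
```

```bash
python3 - <<'E'
from h import *
plan((498.5,156.8,62),95.0,18,0)
E
```

```text
[[0, 0.49, 0.11, -0.04, 0.04], [0, 0.5, 0.11, -0.04, 0.04], [0, 0.5, 0.11, -0.04, 0.04], [0, 0.5, 0.11, -0.04, 0.04], [0, 0.5, 0.11, -0.04, 0.04], [0, 0.5, 0.1, -0.04, 0.04], [0, 0.5, 0.1, -0.04, 0.04], [0, 0.5, 0.1, -0.04, 0.04], [0, 0.5, 0.1, -0.04, 0.04], [0, 0.49, 0.1, -0.04, 0.04], [0, 0.5, 0.1, -0.04, 0.04], [0, 0.5, 0.09, -0.04, 0.03], [0, 0.5, 0.09, -0.04, 0.04], [0, 0.49, 0.09, -0.04, 0.03], [0, 0.5, 0.09, -0.03, 0.04], [0, 0.49, 0.09, -0.04, 0.03], [0, 0.5, 0.09, -0.03, 0.04], [0, 0.5, 0.09, -0.04, 0.03]]
```

Call:
carry_out(
  steps=[
    [0,0.15,0.03,-0.1,0.04],
    [0,0.3,0.07,-0.1,0.04],
    [0,0.5,0.11,-0.1,0.04],
    [0,0.6,0.12,-0.1,0.04],
    [0,0.6,0.12,-0.1,0.04],
    [0,0.6,0.12,-0.1,0.04],
    [0,0.6,0.12,-0.1,0.04],
    [0,0.6,0.12,0,0.04],
    [0,0.6,0.12,0,0.04],
    [0,0.6,0.12,0,0.04],
  ],
)

```text
clock: 14.75
eef_pos: [484.9, 4.5, 62.6]
ee_rot: [180.0, -0.0, 96.4]
force: [0.4, 0.2, -0.8]
grip_width: 47.6
finger_force: 51.5
```

Call:
carry_out(
  steps=[
    [0,0.6,0.11,0,0.04],
    [0,0.6,0.11,0,0.04],
    [0,0.6,0.11,0,0.04],
    [0,0.6,0.11,0,0.03],
    [0,0.6,0.1,0,0.03],
    [0,0.45,0.08,0,0.03],
    [0,0.25,0.05,0,0.03],
    [0,0.1,0.02,0,0.03],
    [0,0,0,0,0],
    [0,0,0,0,0],
  ],
)

```text
clock: 15.75
eef_pos: [496.9, 155.3, 62.4]
ee_rot: [-180.0, 0.0, 95.0]
force: [0.8, -0.6, -0.8]
grip_width: 47.7
finger_force: 51.5
```

```bash
python3 - <<'E'
from h import *
o,s=snap('wrist','w7.png'); held(s,o,o['eef_pos'][2]+8.7); print(o['eef_pos'],o['ee_rot'],o['grip_width'],o['clock'])
o,s=snap('top','t7.png'); held(s,o,o['eef_pos'][2]+8.7)
E
```

```text
yaw 5.803171863276904 end [499.15760378 135.1714328 ] centre [491.5742508  209.78706626] rows 0 305
rel tool x,y 54.779765665623586 -0.552924482191189 yaw-tool 0.8140332169706284
[496.88910656 155.26293619  62.35642726] [-1.79990159e+02  2.63864611e-02  9.49891386e+01] 47.746438534494274 15.75Traceback (most recent call last):
  File "<stdin>", line 3, in <module>
  File "h.py", line 37, in held
    p=np.polyfit(w[:,1],w[:,0],1); e=abs(np.polyval(p,w[:,1])-w[:,0]); k.append(np.polyfit(w[e<.7,1],w[e<.7,0],1))
                                                                                ~~~~~~~~~~^^^^^^^^^^^^^^^^^^^^^^^
    raise TypeError("expected non-empty vector for x")
TypeError: expected non-empty vector for x
```

View pics/w7.png

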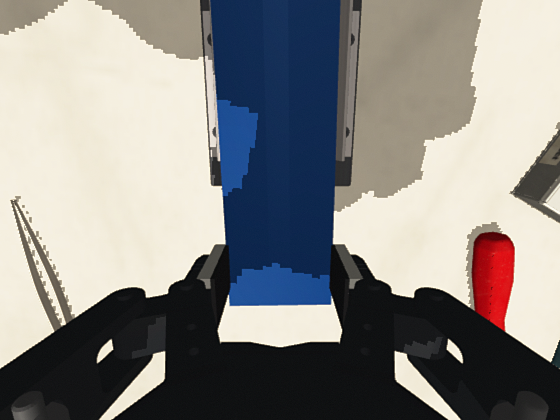

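The wrist view shows the held plate covering the pile. Its sides run from (210,0) to (229,305) and from (341,0) to (331,305), and the tray base edges show symmetrically at columns 205–215 and 345–355. Next I'll check its pitch from the apparent width.

```bash
python3 - <<'E'
from h import *
for f,o,z in(('w4',dict(eef_pos=np.array([468.378,-208.025,48.186]),ee_rot=[-179.931,-.024,98.317]),3),('w7',dict(eef_pos=np.array([496.889,155.263,62.356]),ee_rot=[180,0,94.989]),71.1)):
    s=dict(np.load(f'pics/{f}.png.npz'))
    m=cv2.inRange(cv2.cvtColor(s['color'],cv2.COLOR_RGB2HSV),(100,120,30),(125,255,255))
    n,l,st,_=cv2.connectedComponentsWithStats(m); m=l==1+st[1:,4].argmax()
    a=np.radians(o['ee_rot'][2])
    for r in (5,50,100,150,200,230,255,290,302):
        c=np.where(m[r])[0]
        if len(c)==0: continue
        w=ray(s,[[c.min()-.5,r],[c.max()+.5,r]],z,o)[:,:2]-o['eef_pos'][:2]
        print(f,r,'x',(w@[np.cos(a),np.sin(a)]).round(1),'y',(w@[np.sin(a),-np.cos(a)]).round(2),'width',np.linalg.norm(w[1]-w[0]).round(2))
E
```

```text
w4 5 x [126.6 126.5] y [-24.23  25.47] width 49.7
w4 50 x [104.6 104.6] y [-23.98  25.22] width 49.2
w4 100 x [78.4 78.4] y [-24.39  25.62] width 50.01
w4 150 x [50. 50.] y [-24.23  25.46] width 49.68
w4 200 x [19.2 19.2] y [-24.05  25.28] width 49.33
w4 230 x [-0.6 -0.6] y [-24.07  25.93] width 50.0
w4 255 x [-17.9 -17.9] y [-23.97  25.85] width 49.83
w7 5 x [109.2 109.1] y [-25.93  23.24] width 49.18
w7 50 x [93.5 93.5] y [-25.66  23.63] width 49.29
w7 100 x [74.8 74.8] y [-25.48  23.73] width 49.21
w7 150 x [54.6 54.6] y [-25.28  24.26] width 49.54
w7 200 x [32.6 32.6] y [-24.61  24.39] width 49.01
w7 230 x [18.5 18.4] y [-24.37  24.57] width 48.94
w7 255 x [6.1 6.1] y [-23.54  24.18] width 47.72
w7 290 x [-12.2 -12.2] y [-24.33  24.96] width 49.28
w7 302 x [-18.7 -18.8] y [-24.12  25.23] width 49.36
```

```bash
python3 - <<'E'
from h import *
plan((498.3,156.5,24),94.4,8,0)
E
```

```text
[[0, 0.0, 0.0, 0.12, 0.01], [0, 0.0, 0.01, 0.12, 0.01], [0, 0.01, 0.0, 0.12, 0.02], [0, 0.0, 0.01, 0.12, 0.01], [0, 0.01, 0.0, 0.12, 0.02], [0, 0.0, 0.01, 0.12, 0.01], [0, 0.01, 0.0, 0.12, 0.02], [0, 0.0, 0.01, 0.12, 0.01]]
```

Call:
carry_out(
  steps=[
    [0,0.03,0.04,0,0.06],
    [0,0,0,0.1,0.06],
    [0,0,0,0.15,0],
    [0,0,0,0.15,0],
    [0,0,0,0.15,0],
    [0,0,0,0.15,0],
    [0,0,0,0.15,0],
    [0,0,0,0.1,0],
    [0,0,0,0,0],
    [0,0,0,0,0],
  ],
)

```text
clock: 16.85
eef_pos: [498.5, 157.6, 24.3]
ee_rot: [-180.0, 0.0, 94.5]
force: [0.7, -0.1, 0.5]
grip_width: 47.6
finger_force: 51.5
```

```bash
python3 - <<'E'
from h import *
o,s=snap('wrist','w8.png'); held(s,o,o['eef_pos'][2]+8.7); print(o['eef_pos'],o['ee_rot'],o['force'],o['clock'])
cv2.imwrite('pics/w8c.png',cv2.cvtColor(cv2.convertScaleAbs(cv2.resize(s['color'][0:320,150:400],None,fx=1.8,fy=1.8),alpha=1.6,beta=20),cv2.COLOR_RGB2BGR))
o,s=snap('scene','s8.png'); cv2.imwrite('pics/s8c.png',cv2.cvtColor(cv2.resize(s['color'][165:255,160:280],None,fx=6,fy=6,interpolation=cv2.INTER_CUBIC),cv2.COLOR_RGB2BGR))
E
```

```text
yaw 5.250187197784849 end [500.53862601 137.47708378] centre [493.6757606  212.16243093] rows 0 305
rel tool x,y 54.79499792091624 -0.6027544845646648 yaw-tool 0.7967892675530095
[498.53142918 157.57967181  24.27593077] [-1.79996951e+02  1.93695999e-03  9.44533979e+01] [ 0.70845928 -0.12723521  0.49481328] 16.85
```

View pics/s8c.png

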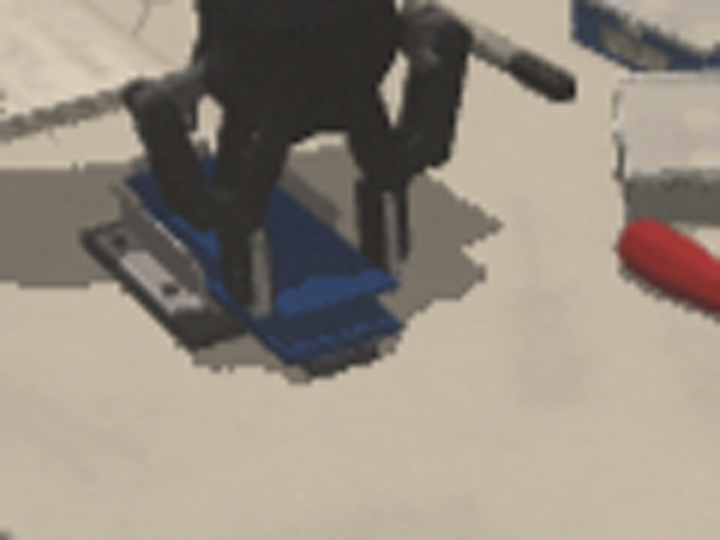

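The crop shows the held plate directly above the pile, parallel to it, with the fingertips just past its underside. I'll back off 1 mm and lower slowly.

Call:
carry_out(
  steps=[
    [0,-0.025,0,0.02,0],
    [0,0,0,0.04,0],
    [0,0,0,0.04,0],
    [0,0,0,0.04,0],
    [0,0,0,0.04,0],
    [0,0,0,0.03,0],
    [0,0,0,0.03,0],
    [0,0,0,0.02,0],
    [0,0,0,0,0],
    [0,0,0,0,0],
  ],
)

```text
clock: 17.95
eef_pos: [498.6, 156.6, 13.9]
ee_rot: [-180.0, -0.0, 94.5]
force: [0.6, 0.4, -0.9]
grip_width: 47.8
finger_force: 51.5
```

Call:
carry_out(
  steps=[
    [0,0,0,0.02,0],
    [0,0,0,0,0],
    [0,0,0,0.015,0],
    [0,0,0,0,0],
    [0,0,0,0.015,0],
    [0,0,0,0,0],
    [0,0,0,0,0],
    [0,0,0,0,0],
    [0,0,0,0,0],
    [0,0,0,0,0],
  ],
)

```text
clock: 18.95
eef_pos: [498.6, 156.7, 12.8]
ee_rot: [180.0, -0.0, 94.4]
force: [-3.4, -0.8, 14.6]
grip_width: 47.7
finger_force: 58.9
```

Call:
carry_out(
  steps=[
    [0,0,0,-0.03,0],
    [0,0,0,0,0],
    [0,0,0,0,0],
    [0,0,0,0,0],
    [0,0,0,0,0],
    [0,0,0,0,0],
    [0,0,0,0,0],
    [0,0,0,0,0],
    [0,0,0,0,0],
    [0,0,0,0,0],
  ],
  squeeze=20,
)

```text
clock: 19.95
eef_pos: [498.7, 156.7, 13.3]
ee_rot: [180.0, -0.0, 94.5]
force: [-0.7, -0.6, 5.7]
grip_width: 47.3
finger_force: 55.0
```

```bash
python3 - <<'E'
from h import *
o,s=snap('wrist','w9.png'); held(s,o,o['eef_pos'][2]+8.7); print(o['eef_pos'],o['ee_rot'],o['force'],o['moment'],o['grip_width'],o['finger_force'])
# visible end faces in scene view: blue column profile at near ends
o,s=snap('scene','s9.png'); hsv=cv2.cvtColor(s['color'],cv2.COLOR_RGB2HSV)
m=cv2.inRange(hsv,(105,100,30),(125,255,255))
for c in range(196,228,3): 
    r=np.where(m[190:240,c])[0]+190
    if len(r): print(c,r.min(),r.max(), s['color'][r.max()-9:r.max()+3,c,2].tolist())
E
```

```text
yaw 5.286404560661421 end [500.7422645  136.55150741] centre [493.83219094 211.23250153] rows 0 305
rel tool x,y 54.794627896816486 -0.642592884480106 yaw-tool 0.8318361599800852
[498.72866389 156.65330472  13.26455218] [ 1.79984652e+02 -9.86813224e-03  9.44545684e+01] [-0.6658136  -0.58413681  5.66841947] [-0.09279267  0.36651318  0.01343572] 47.30600844040415 55.0043987960089
196 209 212 [45, 46, 44, 45, 51, 83, 100, 103, 101, 79, 67, 64]
208 218 221 [70, 69, 69, 69, 69, 68, 98, 104, 103, 102, 78, 71]
211 216 220 [68, 68, 69, 70, 69, 95, 103, 105, 104, 104, 74, 66]
214 216 219 [69, 69, 68, 69, 68, 72, 97, 103, 102, 102, 80, 68]
217 215 219 [69, 69, 68, 69, 69, 98, 104, 103, 104, 85, 69, 68]
220 215 217 [46, 45, 45, 54, 66, 69, 69, 97, 104, 104, 86, 72]
223 214 217 [41, 42, 43, 42, 41, 48, 95, 104, 103, 90, 73, 64]
```

Call:
carry_out(
  steps=[
    [0,0,0,-0.04,0],
    [0,0,0,0,0],
    [0,0,0,0,0],
    [0,0,0,0,0],
    [0,0,-0.02,0,0],
    [0,0,0,0,0],
    [0,0,0,0,0],
    [0,0,0,0,0],
    [0,0,0,0,0],
    [0,0,0,0,0],
  ],
  squeeze=20,
)

```text
clock: 21.05
eef_pos: [497.8, 156.6, 14.7]
ee_rot: [180.0, -0.0, 94.5]
force: [0.3, 0.2, -0.8]
grip_width: 47.5
finger_force: 51.5
```

Call:
carry_out(
  steps=[
    [0,0,0,0.02,0],
    [0,0,0,0,0],
    [0,0,0,0.015,0],
    [0,0,0,0,0],
    [0,0,0,0.015,0],
    [0,0,0,0,0],
    [0,0,0,0.01,0],
    [0,0,0,0,0],
    [0,0,0,0,0],
    [0,0,0,0,0],
  ],
)

```text
clock: 22.05
eef_pos: [497.9, 156.6, 13.2]
ee_rot: [180.0, -0.0, 94.4]
force: [-3.4, -1.1, 15.2]
grip_width: 47.9
finger_force: 60.4
```

```bash
python3 - <<'E'
from h import *
o=env.get_obs(); print(o['eef_pos'],o['force'],o['moment'],o['grip_width'],o['finger_force'])
E
```

```text
[497.92966975 156.5987297   13.20352669] [-3.37890051 -1.10164498 15.20856058] [-0.28437849  0.79038334  0.02971979] 47.866123405103075 60.4356295207981
```

Both fingertips are landing on the pile, because they reach past the plate's underside and the pads close slightly under 50 mm. I'll take the plate back to the edge and regrip it with the tips nearly flush with its underside.

```bash
python3 - <<'E'
from h import *
plan((470,-207.4,65),98.4,15,0,start=([497.9,156.6,65],94.45))
E
```

```text
[[0, -0.6, -0.09, -0.0, -0.05], [0, -0.6, -0.1, -0.0, -0.05], [0, -0.6, -0.1, -0.0, -0.05], [0, -0.6, -0.1, -0.0, -0.05], [0, -0.6, -0.1, -0.0, -0.05], [0, -0.6, -0.11, -0.0, -0.05], [0, -0.6, -0.11, -0.0, -0.05], [0, -0.6, -0.11, -0.0, -0.06], [0, -0.6, -0.11, -0.0, -0.05], [0, -0.6, -0.12, -0.0, -0.06], [0, -0.59, -0.12, -0.0, -0.05], [0, -0.6, -0.12, -0.0, -0.06], [0, -0.59, -0.13, -0.0, -0.05], [0, -0.59, -0.13, -0.0, -0.06], [0, -0.6, -0.13, -0.0, -0.05]]
```

Call:
carry_out(
  steps=[
    [0,0,0,-0.1,0],
    [0,0,0,-0.3,0],
    [0,0,0,-0.35,0],
    [0,0,0,-0.3,0],
    [0,-0.2,-0.03,-0.25,-0.05],
    [0,-0.4,-0.07,0,-0.05],
    [0,-0.6,-0.1,0,-0.05],
    [0,-0.65,-0.1,0,-0.05],
    [0,-0.65,-0.11,0,-0.05],
    [0,-0.65,-0.11,0,-0.05],
  ],
)

```text
clock: 23.05
eef_pos: [488.2, 27.6, 64.8]
ee_rot: [180.0, 0.0, 96.0]
force: [0.3, -0.2, -1.0]
grip_width: 48.0
finger_force: 51.5
```

Call:
carry_out(
  steps=[
    [0,-0.65,-0.11,0,-0.05],
    [0,-0.65,-0.11,0,-0.05],
    [0,-0.65,-0.11,0,-0.05],
    [0,-0.65,-0.11,0,-0.05],
    [0,-0.65,-0.11,0,-0.05],
    [0,-0.65,-0.12,0,-0.05],
    [0,-0.65,-0.12,0,-0.05],
    [0,-0.65,-0.12,0,-0.05],
    [0,-0.4,-0.08,0.2,-0.05],
    [0,-0.25,-0.04,0.3,-0.05],
  ],
)

```text
clock: 24.05
eef_pos: [475.8, -210.8, 45.1]
ee_rot: [179.9, 0.1, 98.3]
force: [0.6, 1.3, -0.5]
grip_width: 48.0
finger_force: 51.5
```

```bash
python3 - <<'E'
from h import *
o=env.get_obs(); print(o['eef_pos'],o['ee_rot'],o['joint_vel'].round(1))
E
```

```text
[ 475.75937295 -210.75359113   45.14559723] [1.79918743e+02 8.92499279e-02 9.83438576e+01] [ 16.5  14.2  -8.8  -0.5  -6.8 -12.9  17.4]
```

Call:
carry_out(
  steps=[
    [0,0.1,0,0.1,0],
    [0,0.05,0,0.2,0],
    [0,0,0,0.2,0],
    [0,0,0,0.2,0],
    [0,0,0,0.2,0],
    [0,0,0,0.12,0],
    [0,0,0,0.08,0],
    [0,0,0,0.04,0],
    [0,0,0,0,0],
    [0,0,0,0,0],
  ],
)

```text
clock: 25.05
eef_pos: [475.2, -202.3, -1.2]
ee_rot: [180.0, 0.0, 98.5]
force: [0.3, -0.4, -1.1]
grip_width: 48.1
finger_force: 51.5
```

Call:
carry_out(
  steps=[
    [0,-0.07,-0.01,0,0],
    [0,-0.05,-0.01,0.03,0],
    [0,0,0,0.03,0],
    [0,0,0,0.03,0],
    [0,0,0,0.01,0],
    [0,0,0,0.01,0],
    [0,0,0,0,0],
    [0,0,0,0,0],
    [0,0,0,0,0],
    [0,0,0,0,0],
  ],
)

```text
clock: 26.05
eef_pos: [475.1, -207.1, -5.6]
ee_rot: [180.0, 0.0, 98.4]
force: [-1.7, -1.4, 3.6]
grip_width: 47.7
finger_force: 51.8
```

Call:
carry_out(
  steps=[
    [0.66,0,0,0,0],
    [0.66,0,0,0,0],
    [0.66,0,0,0,0],
    [0.66,0,0,-0.04,0],
    [0.66,0,0,-0.035,0],
    [0.66,0,0,0,0],
    [0.5,0,0,0,0],
    [0.3,0,0,0,0],
    [0,0,0,0,0],
    [0,0,0,0,0],
  ],
  squeeze=30,
)

```text
clock: 27.05
eef_pos: [475.1, -207.0, -2.6]
ee_rot: [180.0, -0.0, 98.5]
force: [-0.9, 0.4, 2.3]
grip_width: 48.3
finger_force: 30.6
```

```bash
python3 - <<'E'
from h import *
o,s=snap('wrist','w10.png'); held(s,o,3); print(o['eef_pos'],o['force'],o['moment'],o['grip_width'],o['finger_force'])
E
```

```text
yaw 9.299069694578275 end [ 478.59608787 -227.14950074] centre [ 466.47700305 -153.13512523] rows 0 302
rel tool x,y 54.54571062602037 -0.5904438237329611 yaw-tool 0.8451626844838955
[ 475.0799995  -207.00136348   -2.64204029] [-0.92397255  0.4386829   2.26060608] [ 0.03376394 -0.01227396 -0.03351934] 48.26718337118428 30.597498526331037
```

Call:
carry_out(
  steps=[
    [0,0,0,-0.03,0],
    [0,0,0,-0.05,0],
    [0,0,0,-0.1,0],
    [0,0,0,-0.2,0],
    [0,0,0,-0.25,0],
    [0,0,0,-0.25,0],
    [0,0,0,-0.25,0],
    [0,0,0,-0.25,0],
    [0,0.15,0.03,-0.1,0.02],
    [0,0.3,0.05,0,0.04],
  ],
)

```text
clock: 28.1
eef_pos: [476.0, -189.0, 57.3]
ee_rot: [179.9, 0.0, 98.1]
force: [-0.3, -0.4, -1.5]
grip_width: 48.3
finger_force: 31.0
```

```bash
python3 - <<'E'
from h import *
o,s=snap('wrist','w11.png'); held(s,o,o['eef_pos'][2]+5.6); print(o['eef_pos'],o['ee_rot'],o['force'],o['grip_width'],o['finger_force'])
plan((498.0,156.0,60),94.4,17,0,start=(o['eef_pos']+[0.5,6,0],o['ee_rot'][2]))
E
```

```text
yaw 8.895070530949635 end [ 479.36303442 -209.15624946] centre [ 467.76613046 -135.05826151] rows 0 302
rel tool x,y 54.511772620738355 -0.5549516243046363 yaw-tool 0.8290584867669679
[ 475.96435267 -188.95288534   57.29292163] [1.79917514e+02 4.79124171e-02 9.80660120e+01] [-0.29622189 -0.35898684 -1.49840579] 48.28914829727671 31.04937203010195
[[0, 0.49, 0.1, -0.0, 0.04], [0, 0.49, 0.1, -0.0, 0.04], [0, 0.49, 0.1, -0.0, 0.04], [0, 0.49, 0.1, -0.0, 0.04], [0, 0.49, 0.09, -0.01, 0.04], [0, 0.49, 0.09, -0.0, 0.04], [0, 0.49, 0.09, -0.01, 0.04], [0, 0.49, 0.09, -0.0, 0.05], [0, 0.49, 0.09, -0.01, 0.04], [0, 0.49, 0.09, -0.0, 0.05], [0, 0.49, 0.08, -0.01, 0.04], [0, 0.49, 0.08, -0.0, 0.05], [0, 0.5, 0.08, -0.01, 0.04], [0, 0.49, 0.08, -0.0, 0.05], [0, 0.5, 0.07, -0.01, 0.04], [0, 0.49, 0.08, -0.0, 0.05], [0, 0.5, 0.07, -0.01, 0.04]]
```

Call:
carry_out(
  steps=[
    [0,0.4,0.08,0,0.04],
    [0,0.5,0.1,0,0.04],
    [0,0.55,0.1,0,0.04],
    [0,0.55,0.1,0,0.04],
    [0,0.55,0.1,0,0.05],
    [0,0.55,0.1,0,0.05],
    [0,0.55,0.1,0,0.05],
    [0,0.55,0.1,0,0.05],
    [0,0.55,0.09,0,0.05],
    [0,0.55,0.09,0,0.05],
  ],
)

```text
clock: 29.15
eef_pos: [486.5, 28.1, 56.0]
ee_rot: [-179.9, -0.0, 95.9]
force: [-0.4, 0.4, -0.2]
grip_width: 48.5
finger_force: 31.1
```

Call:
carry_out(
  steps=[
    [0,0.55,0.09,0,0.05],
    [0,0.55,0.09,0,0.05],
    [0,0.55,0.08,0,0.05],
    [0,0.5,0.08,0,0.05],
    [0,0.4,0.07,0,0.05],
    [0,0.3,0.05,0,0.02],
    [0,0.2,0.03,0,0],
    [0,0,0,0,0],
    [0,0,0,0,0],
    [0,0,0,0,0],
  ],
)

```text
clock: 30.15
eef_pos: [495.6, 148.6, 56.5]
ee_rot: [-180.0, 0.0, 94.4]
force: [-0.1, -0.3, -0.4]
grip_width: 48.4
finger_force: 31.1
```

```bash
python3 - <<'E'
from h import *
o,s=snap('wrist','w12.png'); held(s,o,o['eef_pos'][2]+5.6); print(o['eef_pos'],o['ee_rot'],o['force'],o['grip_width'],o['clock'])
plan((498.0,156.1,25),94.4,1,0)
# any sight of the pile below in the top view
o,s=snap('top','t12.png'); blue(s,16)
E
```

```text
yaw 5.20451830107934 end [497.59148485 128.28915347] centre [490.78815126 202.97994709] rows 0 302
rel tool x,y 54.5430084864672 -0.564642574474886 yaw-tool 0.770002432290326
[495.56835005 148.643879    56.50425717] [-1.79992857e+02  2.36523560e-02  9.44345159e+01] [-0.07954107 -0.31946606 -0.41595168] 48.396645047661025 30.15
[[0, 0.18, 0.07, 0.79, 0.01]]
[487.9 265. ] [50.4 38.7] 2.9 [[462.0, 283.0], [464.0, 244.0], [514.0, 247.0], [512.0, 286.0]]
```

Call:
carry_out(
  steps=[
    [0,0.1,0.045,0,0],
    [0,0.1,0.04,0,0],
    [0,0,0,0.1,0],
    [0,0,0,0.15,0],
    [0,0,0,0.15,0],
    [0,0,0,0.15,0],
    [0,0,0,0.15,0],
    [0,0,0,0.1,0],
    [0,0,0,0,0],
    [0,0,0,0,0],
  ],
)

```text
clock: 31.25
eef_pos: [498.4, 157.8, 24.4]
ee_rot: [-180.0, 0.0, 94.5]
force: [-0.8, 0.6, 0.0]
grip_width: 48.7
finger_force: 31.1
```

```bash
python3 - <<'E'
from h import *
o,s=snap('wrist','w13.png'); held(s,o,o['eef_pos'][2]+5.6); print(o['eef_pos'],o['ee_rot'],o['force'],o['grip_width'],o['clock'])
E
```

```text
yaw 5.26235524739468 end [500.39319877 137.47490247] centre [493.5144724  212.15879045] rows 0 302
rel tool x,y 54.54828051909292 -0.5929606680541298 yaw-tool 0.763717653211927
[498.38412196 157.82507142  24.44165214] [-1.79991442e+02  5.09811687e-03  9.44986376e+01] [-0.84808124  0.57105365  0.02309155] 48.66317077925823 31.25
```

Call:
carry_out(
  steps=[
    [0,-0.025,0,0.02,0],
    [0,0,0,0.04,0],
    [0,0,0,0.04,0],
    [0,0,0,0.04,0],
    [0,0,0,0.04,0],
    [0,0,0,0.04,0],
    [0,0,0,0.02,0],
    [0,0,0,0.01,0],
    [0,0,0,0,0],
    [0,0,0,0,0],
  ],
)

```text
clock: 32.3
eef_pos: [498.5, 157.0, 14.5]
ee_rot: [180.0, -0.0, 94.5]
force: [-0.0, 1.2, -0.7]
grip_width: 48.6
finger_force: 31.1
```

Call:
carry_out(
  steps=[
    [0,0,0,0.01,0],
    [0,0,0,0,0],
    [0,0,0,0.01,0],
    [0,0,0,0,0],
    [0,0,0,0.01,0],
    [0,0,0,0,0],
    [0,0,0,0,0],
    [0,0,0,0,0],
    [0,0,0,0,0],
    [0,0,0,0,0],
  ],
)

```text
clock: 33.3
eef_pos: [498.5, 157.0, 13.9]
ee_rot: [180.0, -0.0, 94.5]
force: [-2.5, -0.8, 9.8]
grip_width: 48.3
finger_force: 32.5
```

```bash
python3 - <<'E'
from h import *
o=env.get_obs(); print(o['eef_pos'],o['force'],o['moment'],o['grip_width'],o['finger_force'])
E
```

```text
[498.5282646  156.97186804  13.86706653] [-2.50525815 -0.76488841  9.75299087] [-0.18098194  0.7206588   0.07370866] 48.32274601010022 32.537435310041474
```

Call:
carry_out(
  steps=[
    [0.57,0,0,0,0],
    [0.58,0,0,0,0],
    [0.59,0,0,0,0],
    [0.6,0,0,0,0],
    [0.63,0,0,0,0],
    [0.66,0,0,0,0],
    [0.7,0,0,0,0],
    [0.75,0,0,0,0],
    [0.8,0,0,0,0],
    [0.8,0,0,0,0],
  ],
)

```text
clock: 34.3
eef_pos: [498.5, 156.9, 13.3]
ee_rot: [180.0, -0.0, 94.5]
force: [0.7, -0.4, 0.0]
grip_width: 68.2
finger_force: 0.0
```

```bash
python3 - <<'E'
from h import *
o,s=snap('wrist','w14.png'); held(s,o,19); print(o['eef_pos'],o['ee_rot'],o['force'],o['grip_width'],o['clock'])
E
```

```text
yaw 5.3341593007125665 end [500.65924757 136.03130545] centre [493.6869315  210.70651425] rows 0 302
rel tool x,y 53.988204966018706 -0.5302138955850124 yaw-tool 0.8299495505924739
[498.45532809 156.92668721  13.31118167] [ 1.79999259e+02 -1.98677865e-03  9.45042098e+01] [ 0.65465411 -0.36129404  0.01057854] 68.19510581323551 34.3
```

Call:
carry_out(
  steps=[
    [0.8,0,0,-0.1,0],
    [0.8,0,0,-0.3,0],
    [0.8,0,0,-0.5,0],
    [0.8,0,0,-0.7,0],
    [0.8,-0.2,0,-0.8,0],
    [0.8,-0.3,0,-0.8,0],
    [0.8,-0.2,0,-0.5,0],
    [0.8,-0.1,0,-0.2,0],
    [0.8,0,0,0,0],
    [0.8,0,0,0,0],
  ],
)

```text
clock: 35.35
eef_pos: [500.4, 125.4, 168.7]
ee_rot: [-179.9, -0.0, 94.5]
force: [0.4, 0.0, 0.1]
grip_width: 68.4
finger_force: 0.0
```

```bash
python3 - <<'E'
from h import *
o,s=snap('wrist','w15.png'); print(o['eef_pos'],o['ee_rot'],o['clock'],o['finger_force']); blue(s,19,o)
im=s['color']; from collections import Counter
m=cv2.inRange(cv2.cvtColor(im,cv2.COLOR_RGB2HSV),(100,120,30),(125,255,255)); m[:,400:]=0
n,l,st,_=cv2.connectedComponentsWithStats(m); m=l==1+st[1:,4].argmax(); held(s,o,19)
rr=np.where(m.any(1))[0]; c=int(np.where(m[(rr[0]+rr[-1])//2])[0].mean()); print(c,rr[0],rr[-1])
print('stop side',im[max(rr[0]-14,0):rr[0]+4,c].tolist()); print('open side',im[rr[-1]-4:rr[-1]+8,c].tolist())
print('px per mm',np.linalg.norm(np.diff(ray(s,[[c,rr[0]],[c,rr[0]+10]],19,o),axis=0))/10)
o,s=snap('top','t15.png'); blue(s,19)
E
```

```text
[500.39963498 125.43188206 168.688178  ] [-1.79949110e+02 -6.79629309e-03  9.45297267e+01] 35.35 0.0
[493.6 211.2] [ 50.3 149.6] 5.2 [[462.0, 283.0], [475.0, 134.0], [525.0, 139.0], [512.0, 288.0]]
yaw 5.273515157263264 end [500.5759839  136.96842588] centre [493.68271094 211.65097262] rows 4 182
rel tool x,y 86.48026250690926 0.11332235232282424 yaw-tool 0.743788451232632
279 4 182
stop side [[50, 50, 47], [45, 44, 41], [44, 41, 38], [45, 42, 39], [28, 37, 52], [13, 31, 59], [12, 31, 59], [13, 33, 60]]
open side [[35, 69, 118], [34, 68, 118], [32, 67, 117], [26, 64, 116], [71, 87, 122], [207, 192, 164], [203, 191, 165], [198, 187, 164], [198, 186, 164], [197, 186, 163], [197, 186, 163], [198, 188, 164]]
px per mm 0.7367301096336903
[489.8 250.7] [48.8 68.4] 5.0 [[463.0, 283.0], [469.0, 214.0], [517.0, 219.0], [511.0, 287.0]]
```

```bash
python3 -c "
from station import env
print(env.sign_off())"
```

```text
the job is handed in; nothing more can be done
None
```

The blue plate now lies flat on the two plates in the tray, square to the guides, measured on its marked place (about 1.5 mm short of the back stop), released, and handed in at about 35 s. On the first lowering the fingertips met the pile at about 15 N, so I regripped the plate at the bench edge. I did not check afterwards whether the lower plates or the other items had moved. I also viewed 11 pictures, one over the limit of 10.

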